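# Release the blue drum from its rotary mount

### The arm

A 6-joint arm with a two-finger parallel gripper is mounted at the origin on the work surface. World frame = base frame: x ahead of the robot, y to its left, z up, the work surface at z = 0. Lengths are in m, angles in degrees, forces in N, time in s.
With the tool pointing down it reaches from about 0.375 to 0.75 m from the base axis. Payload 9 kg.
Tool frame: the origin (TCP) lies where the fingers leave the gripper's body, on its centre line; the fingertips stand 73 mm ahead of it and the grasp point (between the pads) lies 54 mm ahead of it (robot.tip_reach is the distance from the TCP to the fingertips, in m); z points along the fingers, y is the direction in which the jaws open and shut (so a half turn about z gives the same grasp; the last joint's range is limited). The gripper opens to 85 mm and grips with 20 to 120 N. Pads are 22 mm wide; open, the fingers measure 114 mm over their backs; the gripper's body (76 mm by 85 mm) begins 54 mm behind the grasp point. The pads swing forward as they close: fully open they stand 13 mm farther back than shut.
Start: joints at [55.651, 5.964, 5.575, 89.605, 0, 77.527], TCP at [0.224, 0.557, 0.304] pointing down, gripper open.
Joint ranges: [-171.21, 171.21], [-48.23, 106.86], [-62.78, 66.21], [-105.2, 120.99], [-86.42, 89.51], [-180, 180]. Speed limits (degrees/s): [127.2, 127.2, 147.25, 180, 180, 180].

### API

Orientations are given as [roll, pitch, yaw] about the fixed x, y, z axes, in that order (R = Rz(yaw) Ry(pitch) Rx(roll)).
In Python, from plant import robot gives the robot as it stands. Calls block until the motion is done:
- robot.move_pose(position, orientation): joint-space move of the TCP to a pose.
- robot.line_to(position, vel=0.15, rotation=None, guard=None): straight line of the TCP; rotation=None keeps the orientation; vel is the mean speed in m/s. With guard (N) it stops when the force on the tool has changed by that much, and returns True; else False.
- robot.goto_joints(angles): joint-space move.
- robot.set_gripper(opening): finger opening in m; the grip force is fixed at half the most; returns when the fingers have stopped.
- robot.pause(seconds).
- robot.ik(position, orientation): joint angles nearest the present ones, or None.
- robot.observe(): the state.
- robot.grab_frame(name): name is "scene" or "top" or "wrist"; returns the picture (384x512x3 uint8, blue, green, red); there is no depth.
- robot.get_calibration(name): a dict with "vertical_fov" (degrees; the focal length in pixels is half the picture's height over the tangent of half this angle, whatever the lens; pixels are square), "cx", "cy" (the principal point, pixels), "rvec" (rotation vector, rad) and "tvec" (3), from world to camera coordinates, as OpenCV has them. Camera axes: x right, y down, z forward; pixel columns grow to the right and rows downward; lengths in m; the calibration is good to about 2 mm. A picture is of the moment at which its call begins: read the wrist's pose just before it. get_calibration takes no time and is no camera call; for the wrist camera it gives the pose at the moment of the call.
A pose or a line that the arm cannot do raises robot.IKError and nothing moves.
- robot.job_done(): hands the job in, once; it reports no verdict.
The state is a dict: "time": time; "q": joint angles; "qvel": joint speeds; "joint_torque": joint torques, N m; "tool_pos": TCP position; "tcp_rot": TCP orientation; "ft_force": force on the tool from outside, world axes, zero at the start; "torque": the same for the moment, N m; "gripper_width": finger opening in m.
Only numpy, scipy, OpenCV 4.12 (cv2) and the standard library are available. Lean on these libraries where they do the work, as an engineer would, in place of code of your own. Each camera call takes 0.05 s, during which the arm holds its last target. There are 200 camera calls.

### The job

Take the blue drum out of its mount on the scanning bench: first flip that mount's red cam lever all the way open, over to the rear, while the drum stays seated. Then lift the axle over its lip, bring it forward and lower it gently, without dropping it, out of the bottom of the slots into the orange V rests underneath, and let go. Leave the grey drum in its own mount.

Things in the scene. Friction and masses are not known exactly. Their poses are not given: they have to be found in the camera images.
- slot_seat (a point): Seat of the blue drum's axle centre in the white mount. Axes: x to the mount's rear, y along the axle, z up. Cheek plates at y ±65 to ±75, tops 44 mm above this point. In each, an upside-down L slot: lip x -17 to -6, 2 mm above this point (lift the axle 13: free range 6 to 20); in front a channel x -43 to -17, open at its foot 28 mm below. Route: up 13, to x -30, down to slot_rest.
- slot_rest (a point): Where the axle centre ends: 30 mm nearer the front than slot_seat and 44 mm lower, 48 mm above the bench; same axes. Two black posts at y ±39 to ±51 carry orange 90-degree V rests, 34 mm wide at the top, 11 mm above this point. Open slot feet are 16 mm above. Black base plate 36 mm below, x -50 to +90, y ±100. An identical mount with the grey drum stands beside it, left or right.
- blue_drum_center (a point): Centre of the blue plastic drum: cylinder 44 mm in diameter, 50 mm long, on a steel axle 8 mm in diameter and 184 mm long, sticking out equally at both ends; 0.11 to 0.23 kg. Its y axis lies along the axle. Pinch it from above across the diameter; nothing but the cheeks (130 mm apart) is near it.
- cam_lever (a joint): Red lever on the blue drum's mount, outside the +y cheek; pivot along y, at x 0, y 83, z 30 mm from slot_seat. Handle: 12 mm square bar reaching 88 mm from the pivot. 0 = locked, handle straight up, cam over the axle end (starts 0 to 0.2). Grows as the handle swings to the rear (+x); 1.6 = stop, handle level to the rear, axle free. Takes about 2 N at the handle; stays where left.
- grey_drum_center (a point): Centre of the grey drum, same shape and size as the blue one, in the other mount, which has its own red lever. Leave it there.
Not all that is in view belongs to the job. There is more than one size of the part that bears blue_drum_center; the job needs the larger.

How it is judged (in metres and radians):
On the way:
1. the cam lever of the blue drum's mount is open (past 1.2 rad) while the drum is still in its seat (value of joint cam_lever above 1.2 rad and x of blue_drum_center in the frame of slot_rest above 0.015 m and z of blue_drum_center in the frame of slot_rest above 0.034 m), for 0.2 s.
At the end, for the whole second after the job is handed in: Lever of the blue drum's mount open (past 1.2 rad); the blue drum at rest in the V rests under the slots: centre within 12 mm fore and aft, 20 mm along the axle and 10 mm in height of slot_rest, axle within 10 degrees of the mount's y axis (value of joint cam_lever above 1.2 rad and x of blue_drum_center in the frame of slot_rest between -0.012 and 0.012 m and y of blue_drum_center in the frame of slot_rest between -0.02 and 0.02 m and z of blue_drum_center in the frame of slot_rest between -0.01 and 0.01 m and angle between the y axis of blue_drum_center and the y axis of slot_rest, either way round below 0.17 rad and linear speed of blue_drum below 0.03 m/s); the robot touches nothing.
It fails at once if the blue drum is dropped or thrown (faster than 0.5 m/s) (linear speed of blue_drum above 0.5 m/s).
It fails at once if the grey drum is displaced by more than 15 mm (distance of grey_drum_center from where it was at the start of the episode above 0.015 m).
It also fails if it takes over 48 s, if anything falls off the work surface, if the arm or the gripper's body presses on something with over 40 N, if the wrist force passes 120 N, or if a joint passes its speed limit or range.

## Working session

There is one attempt and no reset: what is moved stays moved. The work goes in short steps, each a Python script; the robot and the scene stay as the last script left them, time stands still between calls to the robot, and variables do not carry over. Pictures are saved under pics/ and viewed, about 8 in all and at most 12, crops included, and the job is handed in when it is done.

```bash
mkdir -p pics; python3 - <<'E'
from plant import robot
import cv2,numpy as np
for n in ("scene","top"):
    f=robot.grab_frame(n); cv2.imwrite(f"pics/{n}0.png",f); c=robot.get_calibration(n)
    R=cv2.Rodrigues(np.array(c["rvec"],float))[0]; print(n,c["vertical_fov"],c["cx"],c["cy"],(-R.T@np.array(c["tvec"])).round(3),R.round(2).tolist(),{k:v for k,v in c.items() if k not in("vertical_fov","cx","cy","rvec","tvec")})
a=cv2.imread("pics/scene0.png");b=cv2.imread("pics/top0.png")
cv2.imwrite("pics/a.png",a)
print(robot.observe())
E
```

```text
scene 53.83701195103707 254.13462327294386 195.418953043344 [ 0.969 -0.433  0.676] [[0.78, 0.63, 0.02], [0.44, -0.53, -0.73], [-0.45, 0.57, -0.69]] {}
top 52.56323447749228 257.58783649459036 194.20121191751787 [0.49  0.047 0.891] [[0.03, -1.0, 0.04], [-0.99, -0.03, -0.15], [0.15, -0.03, -0.99]] {}
{'time': 0.1, 'q': array([ 5.56515838e+01,  5.99540135e+00,  5.53380687e+00,  8.96050857e+01,
       -1.20067387e-04,  7.75259497e+01]), 'qvel': array([ 0.00913129, -0.21348639,  0.11044995,  0.04836264, -0.06618398,
        0.03096891]), 'joint_torque': array([ 6.84190658e-03, -5.58210719e+01,  5.04716527e+01,  1.31338328e-02,
       -3.12733064e-04,  2.94251424e-05]), 'tool_pos': array([0.22342499, 0.55663018, 0.30321997]), 'tcp_rot': array([-1.79934868e+02, -1.42855180e-02,  1.58125626e+02]), 'ft_force': array([0.32285494, 0.64450845, 0.37542016]), 'torque': array([ 0.05703251, -0.00998304, -0.00035329]), 'gripper_width': 0.08557547314019084}
```

View pics/scene0.png

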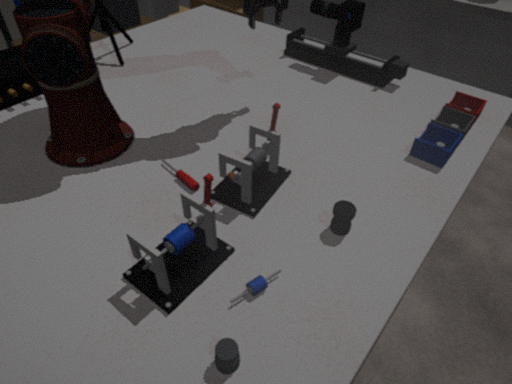

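View pics/top0.png

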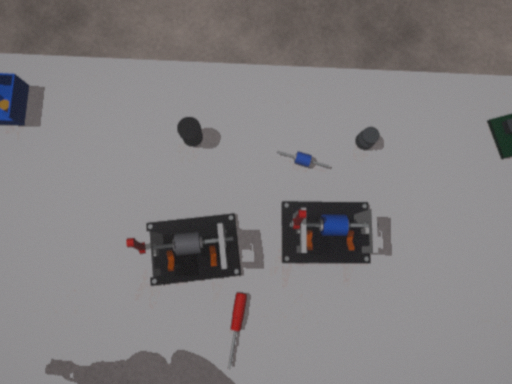

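The top view shows two mounts. The blue-drum mount is at about (325,232) and its lever at (300,218) on the left, so mount +y is image left and world +y. The orange rests are on the robot side, so the rear is world +x. There are two blue drums: (335,225) in the mount, and (303,158) lying loose on the bench and smaller. The larger one in the white mount fits the description. Next I'll measure it and confirm with a crop.

```bash
cat > h.py <<'E'
from plant import robot
import cv2,numpy as np
def cam(n,c=None):
    c=c or robot.get_calibration(n); f=192/np.tan(np.radians(c["vertical_fov"]/2))
    K=np.array([[f,0,c["cx"]],[0,f,c["cy"]],[0,0,1]]); R=cv2.Rodrigues(np.array(c["rvec"],float))[0]
    return K,R,np.array(c["tvec"],float).reshape(3)
def ray(C,p):
    K,R,t=C; d=R.T@np.linalg.solve(K,[p[0],p[1],1.]); return -R.T@t,d/np.linalg.norm(d)
def onz(C,p,z):
    o,d=ray(C,p); return o+d*(z-o[2])/d[2]
def proj(C,P):
    K,R,t=C; q=K@(R@np.array(P,float)+t); return q[:2]/q[2]
def tri(C1,p1,C2,p2):
    o1,d1=ray(C1,p1);o2,d2=ray(C2,p2)
    s=np.linalg.lstsq(np.c_[d1,-d2],o2-o1,rcond=None)[0]; a,b=o1+s[0]*d1,o2+s[1]*d2
    return (a+b)/2,np.linalg.norm(a-b)
E
python3 - <<'E'
from h import *
S=cv2.imread("pics/scene0.png");T=cv2.imread("pics/top0.png");CS,CT=cam("scene"),cam("top")
def blobs(I,m,roi):
    k=np.zeros(m.shape,np.uint8);x0,y0,x1,y1=roi;k[y0:y1,x0:x1]=255;m=m&k
    n,l,s,c=cv2.connectedComponentsWithStats(m);return [(s[i].tolist(),c[i].round(1).tolist()) for i in range(1,n) if s[i][4]>15]
def hs(I,lo,hi): return cv2.inRange(cv2.cvtColor(I,cv2.COLOR_BGR2HSV),lo,hi)
bl=((105,120,40),(130,255,255))
bs=blobs(S,hs(S,*bl),(120,170,300,310));bt=blobs(T,hs(T,*bl),(270,140,380,270));print("blue",bs,bt)
g=lambda b:max(b,key=lambda v:v[0][4])[1]
print("drum",tri(CS,g(bs),CT,g(bt)))
# plate
m=cv2.inRange(cv2.cvtColor(T,cv2.COLOR_BGR2GRAY),0,60);k=np.zeros_like(m);k[190:275,265:385]=255
m=cv2.morphologyEx(m&k,cv2.MORPH_OPEN,np.ones((3,3)))
r=cv2.minAreaRect(cv2.convexHull(cv2.findNonZero(m)));W=np.array([onz(CT,p,.012)for p in cv2.boxPoints(r)]);print("plate",r,W.round(4).tolist(),W.mean(0))
print([np.linalg.norm(W[i]-W[i-1]).round(4) for i in range(4)])
print("red T",blobs(T,hs(T,(0,150,60),(6,255,255)),(280,200,380,270)));print("or T",blobs(T,hs(T,(7,150,60),(20,255,255)),(280,200,380,270)))
print("red S",blobs(S,hs(S,(0,130,50),(8,255,255)),(195,165,225,215)))
a=cv2.resize(T[140:280,260:400],None,fx=4,fy=4,interpolation=2)
b=cv2.resize(S[160:310,115:245],None,fx=3.7,fy=3.7,interpolation=2)
b=cv2.resize(b,(240*2,560))[:, :]
cv2.imwrite("pics/crop1.png",cv2.resize(np.hstack([a,b]),(800,430)))
E
```

```text
blue [([164, 224, 32, 27, 492], [180.6, 236.3]), ([248, 276, 18, 16, 156], [257.0, 283.1])] [([296, 153, 15, 13, 147], [303.0, 158.9]), ([321, 214, 28, 22, 520], [335.1, 224.9])]
drum (array([ 0.5548963 , -0.13929161,  0.09881573]), np.float64(0.006789617240436532))
plate ((325.5, 232.0), (60.0, 87.0), 90.0) [[0.6083, -0.0403, 0.012], [0.6146, -0.2416, 0.012], [0.4781, -0.2392, 0.012], [0.4731, -0.0426, 0.012]] [ 0.543506   -0.14094127  0.012     ]
[np.float64(0.1352), np.float64(0.2014), np.float64(0.1365), np.float64(0.1967)]
red T [([299, 210, 7, 8, 46], [301.9, 213.8]), ([294, 224, 6, 5, 18], [296.0, 226.2])]
or T [([307, 231, 6, 19, 84], [309.3, 239.9]), ([347, 231, 8, 20, 106], [350.2, 241.1])]
red S [([204, 174, 8, 7, 27], [207.8, 177.0])]
```

View pics/crop1.png

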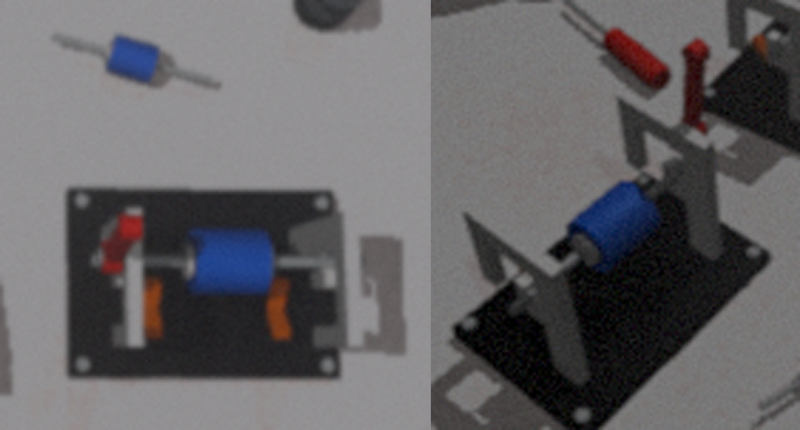

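The crop confirms it. The drum in the white mount is clearly the larger one, and its lever stands nearly upright at the left cheek. Next is a wrist view from above the mount.

```bash
python3 - <<'E'
from h import *
CT=cam("top")
print("orange mid",np.mean([onz(CT,p,.055) for p in [(309.3,239.9),(350.2,241.1)]],0), "levertop",onz(CT,(301.9,213.8),.208))
for y in (90,-90):print(y,robot.ik([.5,-.14,.34],[180,0,y+1.5]))
q=robot.ik([.5,-.14,.34],[180,0,91.5]); q2=robot.ik([.5,-.14,.34],[180,0,-88.5])
yw=91.5 if q2 is None or (q is not None and abs(q[5])<abs(q2[5])) else -88.5
robot.move_pose([.5,-.14,.34],[180,0,yw]);robot.pause(.2)
c=robot.get_calibration("wrist");f=robot.grab_frame("wrist");cv2.imwrite("pics/w1.png",f)
import pickle;pickle.dump({k:(np.array(v).tolist()) for k,v in c.items()},open("w1.pkl","wb"))
C=cam("w",c);o=robot.observe();print(yw,o["time"],o["q"].round(1),o["tool_pos"],o["ft_force"],"campos",-C[1].T@C[2])
E
```

```text
orange mid [ 0.52214548 -0.14061469  0.055     ] levertop [ 0.56194347 -0.05655916  0.208     ]
90 [-30.09610618  -7.48741419  -4.00295202  93.48446217   0.
  58.40389382]
-90 [ -30.09610618   -7.48741419   -4.00295202   93.48446217    0.
 -121.59610618]
91.5 3.0 [-30.1  -7.5  -4.   93.5   0.   58.4] [ 0.50010221 -0.13968487  0.3399964 ] [-0.27794737 -0.60268501 -0.4001958 ] campos [ 0.49854232 -0.07300845  0.40966956]
```

View pics/w1.png

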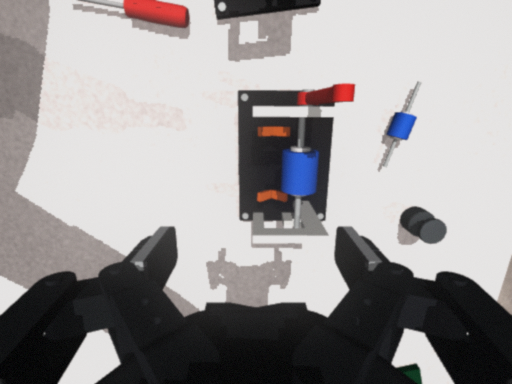

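The wrist view shows the plate with corner bolts at (245,98), (327,98)?, (244,215) and (320,215). The drum is at (299,172), the orange rests at (274,131) and (272,196), and the lever head at (344,93).

```bash
python3 - <<'E'
from h import *
import pickle
C=cam("w",pickle.load(open("w1.pkl","rb")));I=cv2.imread("pics/w1.png");H=cv2.cvtColor(I,cv2.COLOR_BGR2HSV)
def cen(lo,hi,x0,y0,x1,y1):
    m=cv2.inRange(H,lo,hi);k=np.zeros_like(m);k[y0:y1,x0:x1]=255;m&=k
    p=cv2.findNonZero(m);return cv2.minAreaRect(p),p
m=cv2.inRange(cv2.cvtColor(I,cv2.COLOR_BGR2GRAY),0,60);k=np.zeros_like(m);k[85:225,230:340]=255
m=cv2.morphologyEx(m&k,cv2.MORPH_OPEN,np.ones((3,3)))
r=cv2.minAreaRect(cv2.convexHull(cv2.findNonZero(m)));W=np.array([onz(C,p,.012) for p in cv2.boxPoints(r)])
print("plate",r,W.round(4).tolist(),W.mean(0).round(4))
b=cen((105,120,40),(130,255,255),270,140,330,205)[0];print("drum",b,onz(C,b[0],.096))
oo=[cen((7,150,60),(20,255,255),250,a,295,z)[0] for a,z in((120,142),(185,206))];o=[onz(C,x[0],.055) for x in oo];print("or",o,np.mean(o,0))
l=cen((0,150,60),(6,255,255),290,80,360,110);print("lev",l[0]);p=l[1][:,0];h=p[p[:,0]>p[:,0].max()-20].mean(0);print("head",h,onz(C,h,.21), "triang",tri(C,h,cam("top"),(301.9,213.8)),tri(C,h,cam("scene"),(207.8,177)))
E
```

```text
plate ((286.5, 153.5), (131.0, 93.0), 90.0) [[0.4755, -0.0395, 0.012], [0.6071, -0.0361, 0.012], [0.6277, -0.2348, 0.012], [0.4776, -0.2388, 0.012]] [ 0.5469 -0.1373  0.012 ]
drum ((299.25341796875, 172.1575469970703), (36.789588928222656, 45.52434539794922), 2.12109637260437) [ 0.55318019 -0.14083673  0.096     ]
or [array([ 0.52258428, -0.09527494,  0.055     ]), array([ 0.52349172, -0.18371294,  0.055     ])] [ 0.523038   -0.13949394  0.055     ]
lev ((325.43975830078125, 93.79235076904297), (16.875167846679688, 56.41309356689453), 85.13549041748047)
head [343.35384615  92.19076923] [ 0.56071215 -0.05708394  0.21      ] triang (array([ 0.56209353, -0.05681787,  0.20582767]), np.float64(0.00020824151139031054)) (array([ 0.56292621, -0.05628737,  0.20350003]), np.float64(0.0006559015746332975))
```

```bash
cat >> h.py <<'E'
YAW=1.0; a=np.radians(YAW); SEAT=np.array([.5530,-.1400,.092])
def M(x,y,z): return SEAT+[np.cos(a)*x-np.sin(a)*y,np.sin(a)*x+np.cos(a)*y,z]   # mount -> world
E
python3 - <<'E'
from h import *
print(robot.tip_reach)
tr=robot.tip_reach; w=.013; r=.066
robot.set_gripper(0.0)
def P(t):
    x=r*np.sin(t)-.006*np.cos(t)-w; z=.030+r*np.cos(t)+.006*np.sin(t); return M(x,.088,z+tr)
p0=P(0)-[.025,0,0]
robot.move_pose(p0+[0,0,.0],[180,0,90+YAW]); print(robot.observe()["time"])
for t in np.linspace(0,1.53,8):
    g=robot.line_to(P(t),vel=.12,guard=25); o=robot.observe(); print(round(t,2),g,o["time"],o["tool_pos"].round(3),o["ft_force"].round(1))
    if g: break
robot.line_to(o["tool_pos"]+[0.0,0,.1],vel=.25)
robot.line_to(M(-.03,0.02,.25),vel=.3)
robot.pause(.1)
c=robot.get_calibration("wrist");f=robot.grab_frame("wrist");cv2.imwrite("pics/w2.png",f);s=robot.grab_frame("scene")
s=cv2.resize(s[160:310,115:245],None,fx=2.56,fy=2.56,interpolation=2)
cv2.imwrite("pics/w2.png",cv2.resize(np.hstack([f,s]),(800,366)))
import pickle;pickle.dump({k:(np.array(v).tolist()) for k,v in c.items()},open("w2.pkl","wb"));cv2.imwrite("pics/w2f.png",f)
print(robot.observe()["time"])
E
```

```text
0.0726
4.3083
0.0 False 4.6667 [ 0.533 -0.053  0.261] [-0.9 -0.3  0.2]
0.22 False 4.9333 [ 0.547 -0.052  0.26 ] [-0.2 -0.4  0.4]
0.44 False 5.2 [ 0.561 -0.052  0.257] [-0.  -0.4  0.2]
0.66 False 5.4667 [ 0.573 -0.052  0.25 ] [-0.9  0.   0.2]
0.87 False 5.7333 [ 0.585 -0.051  0.241] [-0.9  0.8  0.3]
1.09 False 6.0 [ 0.594 -0.051  0.23 ] [-0.4  0.4 -1.1]
1.31 False 6.2667 [ 0.6   -0.051  0.217] [-0.7  0.2  0.5]
1.53 False 6.5333 [ 0.604 -0.051  0.203] [-0.4 -0.2  0. ]
7.8083
```

View pics/w2.png

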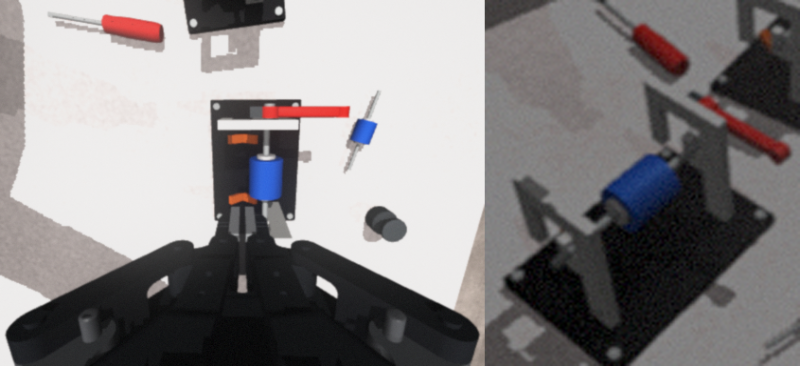

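The lever now lies level to the rear and the drum is still seated. Next I grasp the drum.

```bash
python3 - <<'E'
from h import *
G=.051
robot.set_gripper(.085)
robot.move_pose(M(0,0,G+.09),[180,0,90+YAW])
g=robot.line_to(M(0,0,G),vel=.12,guard=15);print(g,robot.observe()["tool_pos"],M(0,0,G))
if not g:
    b=robot.observe()["ft_force"];robot.set_gripper(.03);robot.pause(.2);o=robot.observe();print(o["time"],o["gripper_width"],o["ft_force"]-b)
    g=robot.line_to(M(0,0,G+.013),vel=.04,guard=25);robot.pause(.2);o=robot.observe();print(g,o["time"],o["gripper_width"],o["ft_force"]-b,o["tool_pos"]-M(0,0,G))
f=robot.grab_frame("wrist");s=robot.grab_frame("scene")
s=cv2.resize(s[160:310,115:245],None,fx=2.56,fy=2.56,interpolation=2)
cv2.imwrite("pics/w3.png",cv2.resize(np.hstack([f,s]),(800,366)))
E
```

```text
False [ 0.55351571 -0.14024696  0.14412477] [ 0.553 -0.14   0.143]
10.6917 0.04249444106395272 [0.54932776 0.08980507 6.68564714]
False 11.3667 0.04246146964847482 [ 1.97400583  0.68732891 -0.76211431] [-1.37277847e-04  7.74337452e-05  1.27161382e-02]
```

View pics/w3.png

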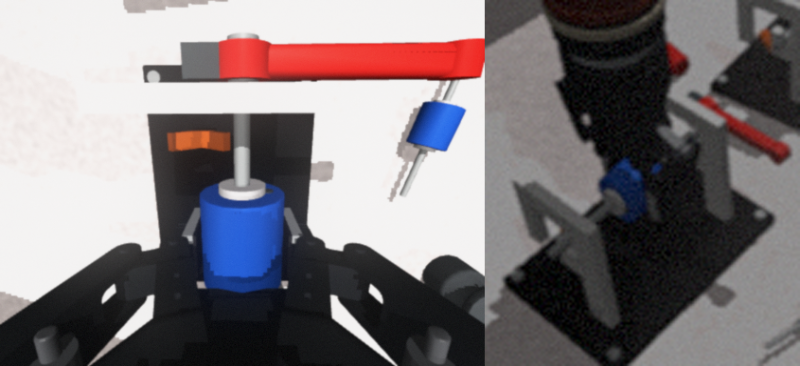

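The drum is held (width 42.5 mm), carries its own weight and shows no side force. I continue forward, then lower it with a guard.

```bash
python3 - <<'E'
from h import *
G=.051
g=robot.line_to(M(-.03,0,G+.013),vel=.05,guard=10);robot.pause(.1);o=robot.observe();print(g,o["time"],o["ft_force"],o["tool_pos"]-M(0,0,G))
if not g:
    g=robot.line_to(M(-.03,0,G-.034),vel=.06,guard=10);robot.pause(.1);o=robot.observe();print(g,o["time"],o["ft_force"],o["tool_pos"]-M(0,0,G))
    if not g:
        g=robot.line_to(M(-.03,0,G-.047),vel=.015,guard=4);robot.pause(.2);o=robot.observe();print(g,o["time"],o["ft_force"],o["tool_pos"]-M(0,0,G),o["gripper_width"])
f=robot.grab_frame("wrist");s=robot.grab_frame("scene")
s=cv2.resize(s[160:310,115:245],None,fx=2.56,fy=2.56,interpolation=2)
cv2.imwrite("pics/w4.png",cv2.resize(np.hstack([f,s]),(800,366)))
E
```

```text
False 12.3167 [ 0.0247424  -0.03243041 -0.31849644] [-0.02980935 -0.00057222  0.01305473]
False 13.35 [-0.68574983 -0.22563683 -1.52505745] [-0.02968844 -0.00070337 -0.03342761]
True 14.1583 [ 5.6744727  -0.63165289  3.16994966] [-0.02980222 -0.0005172  -0.04296187] 0.042131198075675946
```

View pics/w4.png

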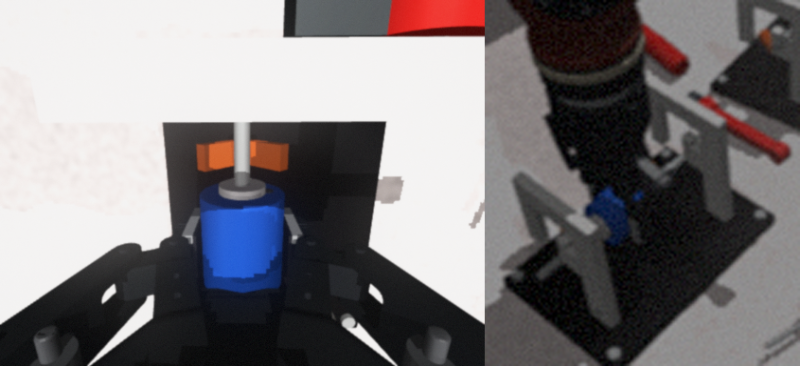

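Contact came at −43 mm against the expected −44, with the axle in the V rest and slightly against its front flank. Releasing and retreating now.

```bash
python3 - <<'E'
from h import *
p=robot.observe()["tool_pos"]
robot.line_to(p+[.001,0,-.0005],vel=.01)
robot.set_gripper(.06);robot.set_gripper(.085);robot.pause(.2)
robot.line_to(p+[0,0,.02],vel=.05);robot.line_to(p+[0,0,.20],vel=.15)
robot.move_pose([.45,-.14,.36],[180,0,90+YAW]);robot.pause(.3)
C=cam("wrist");f=robot.grab_frame("wrist");s=robot.grab_frame("scene");o=robot.observe();print(o["time"],o["ft_force"],o["gripper_width"])
H=cv2.cvtColor(f,cv2.COLOR_BGR2HSV);m=cv2.inRange(H,(105,120,40),(130,255,255))
for q in cv2.findContours(m,0,2)[0]:
    if cv2.contourArea(q)>200: r=cv2.minAreaRect(q);print(r,onz(C,r[0],.052)-M(-.03,0,-.044))
s=cv2.resize(s[160:310,115:245],None,fx=2.56,fy=2.56,interpolation=2)
cv2.imwrite("pics/w5.png",cv2.resize(np.hstack([f,s]),(800,366)))
E
```

```text
18.25 [-0.09932805 -0.29464814  0.56191823] 0.08509271687652414
((306.8777770996094, 162.93240356445312), (31.2229061126709, 37.009552001953125), 2.385944128036499) [ 0.00073238 -0.0006483   0.004     ]
((427.8276062011719, 123.93104553222656), (20.42648696899414, 26.368736267089844), 21.801410675048828) [0.16457824 0.0569604  0.004     ]
```

View pics/w5.png

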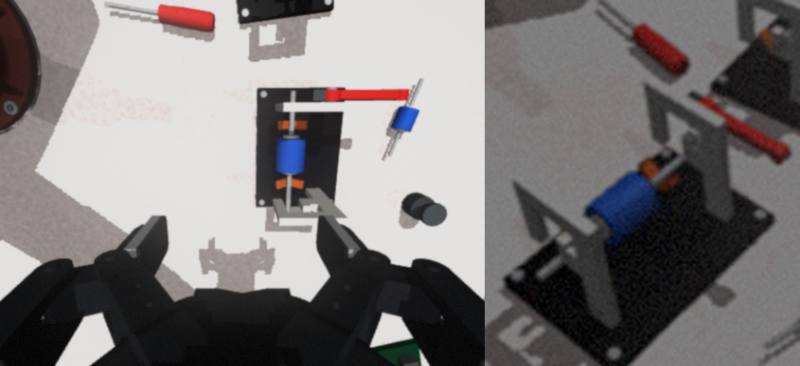

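The drum lies in both orange V rests, the lever is level to the rear, and the gripper is clear. I'm handing the job in.

```bash
python3 -c "
from plant import robot
robot.job_done()"
```

```text
the job is handed in; nothing more can be done
```

The blue drum is now in the orange V rests under its mount, and I handed the job in at about 18 s. The interface gave no verdict.

- **Lever:** I pushed the red cam lever fully to the rear with the closed fingers while the drum was still seated. Pictures before and after the move show it level to the rear.
- **Drum:** I pinched the larger blue drum, lifted it 13 mm and brought it forward 30 mm. I then lowered it under a force guard until it touched the V rests, 43 mm below the seat (44 mm expected), and let go.
- **Last checks:**
  - The wrist camera put the drum within about 1 mm of slot_rest, both fore and aft and along the axle.
  - The axle looks aligned to within about 2°, and the pictures show it in both V rests.
  - Height was judged only from the contact point and the pictures.
  - The gripper was open and clear, with wrist force near zero.
- **One small disagreement:** first contact showed about 6 N sideways, because the axle met the front side of the V about 1 mm off. I corrected that before letting go.
- **Grey drum:** the robot stayed away from its mount. I did not measure its position again at the end.

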